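Close and clamp the clip-top storage jar

ROBOT

A 7-joint arm with a two-finger parallel gripper is mounted at the origin on a cart in front of the work surface, level with it; the furniture and walls round the work are solid. World frame = base frame: x ahead of the robot, y to its left, z up, the work surface at z = 0. Lengths are in m, angles in rad, forces in N, time in s.
With the tool pointing down it reaches from about 0.425 to 0.925 m from the base axis. Payload 6.8 kg.
Tool frame: the origin (TCP) lies at the very end of the fingers, on their centre line; the grasp point (between the pads) lies r.pinch_z behind it (r.pinch_z is the distance from the TCP to the grasp point, in m); z points along the fingers, y is the line along which they close (so a half turn about z gives the same grasp; the last joint's range is limited). The gripper opens to 85 mm and grips with 20 to 120 N. Pads are 22 mm wide; open, the fingers measure 114 mm over their backs; the gripper's body (76 mm by 85 mm) begins 54 mm behind the grasp point. The pads swing forward as they close: fully open they stand 13 mm farther back than shut.
Start: joints at [-1.282, 0.477, 0.022, 1.555, -0.011, 1.109, -0.083], TCP at [0.261, 0.623, 0.231] pointing down, gripper open.
Joint ranges: [-2.96, 2.96], [-0.34, 2.1], [-1.41, 1.46], [0.24, 2.44], [-1.37, 4.51], [0.17, 1.92], [-2.96, 2.96]. Speed limits (rad/s): [2.39, 2.39, 3.14, 3.14, 3.14, 3.14, 3.14].

INTERFACE

Orientations are given as a rotation vector (axis times angle).
In Python, from bench import status, grab_frame, camera_model, r gives the robot as it stands. The module is installed in compiled form; this text tells all that it offers.
- The arm moves only by the shell command python3 -m creep 'ROWS' [FORCE]. ROWS is text: rows parted by semicolons, each of 7 numbers parted by spaces: the turn, a rotation vector about the tool's x, y, z in rad, then the shift along the tool's x, y, z in mm, then the opening, from -1 (shut) to 1 (fully open). In form: rx ry rz tx ty tz fingers; .... A call has 1 to 10 rows; each row is the pose to reach, as a shift and turn from the pose commanded when the call began, along the tool's axes at that moment; what a row does not reach only later rows make up. A row lasts 1/8 s, in which the tool goes at most 62.5 mm and 10.7 degrees, less where a joint would pass 70% of its speed; a pose out of reach is approached as far as the arm can. A call with a gripper value outside its range is refused whole. The fingers move at their own pace and stop on an object; FORCE is the grip in N (left out, the last holds). Time passes only in rows, so rows that repeat a pose let the fingers close. It gives the time, the measured TCP pose, the force, the opening and the grip force at its end, in the units of the state.
- status.get_obs(): the state, without advancing time (a new reading comes with each control period).
- grab_frame(name): name is "scene" or "side" or "wrist"; returns (picture, depth): 480x640x3 uint8, red, green, blue; 480x640 float32, m along the optical axis (not along the pixel's ray), 0 where there is no reading.
- camera_model(name): a dict with "K" (3x3 intrinsics, pixels), "D" ([k1, k2, p1, p2, k3] as OpenCV has them; the pictures are not rectified), "rvec" (rotation vector, rad) and "tvec" (3), from world to camera coordinates, as OpenCV has them. Camera axes: x right, y down, z forward; pixel columns grow to the right and rows downward; lengths in m; the calibration is good to about 2 mm. A picture is of the moment at which its call begins: read the wrist's pose just before it. camera_model takes no time and is no camera call; for the wrist camera it gives the pose at the moment of the call.
- r.hand_in(): hands the job in; it is judged then, once.
The state is a dict: "clock": time; "joints": joint angles; "qvel": joint speeds; "tau": joint torques, N m; "tcp_pos": TCP position; "orientation": TCP orientation; "contact_force": force on the tool from outside, world axes, zero at the start; "moment": the same for the moment, N m; "grip_width": finger opening in m; "gripper_force": force on a finger pad.
Only numpy, scipy, OpenCV 4.12 (cv2) and the standard library are available. Lean on these libraries where they do the work, as an engineer would, in place of code of your own. Each camera call takes 0.05 s, during which the arm holds its last target. There are 200 camera calls.

TASK

Close the white storage jar: gently set its wooden lid, knob up, squarely on the orange seal, then swing the wire bail up and over its dead centre so that it snaps down on the front of the lid and clamps it shut. Leave the mug, the honey jar and the egg timer where they stand.

Things in the scene. Friction and masses are not known exactly. Their poses are not given: they have to be found in the camera images.
- jar: White ceramic storage jar, open at the top, 116 mm across and 113 mm high, fixed to the worktop. Origin at the centre of its underside, z up; its -x side is the front, its +x side the back, where the bail leans at the start. The mouth is 94 mm across inside; a flat orange rubber seal ring (106 mm across) forms the rim.
- seal (a point): Centre of the jar's mouth at the height of the top face of the orange seal, 113 mm above the jar's underside; axes as the jar's.
- bail (a joint): Angle (rad) of the wire bail. 0: leaning back on its stop; grows as it swings up, over and down to the front. A spring drives it away from dead centre (0.95) either way: back to 0 below it, down on the lid above it, by itself if free. Starting it takes about 5 N at the grip, less towards dead centre. 2.06: presses on a seated lid with about 5 N; without a lid it runs to 2.35 and bars the mouth.
- bail_axis (a point): Middle of the bail's hinge axis, which runs along the jar's y, 28 mm behind (+x of) the jar's centre and 98 mm above its underside. The bail is a steel arch 124 mm wide, wire 5 mm thick. Its angle above level, from the jar's front, is 2.44 rad minus the joint value: at 0 it leans to the back, 40 degrees above level. Swinging, its grip clears a seated lid's knob by about 10 mm.
- bail_grip (a point): Centre of the black grip sleeve (12 mm thick, 64 mm long along the jar's y) on the middle of the bail's cross bar, 78 mm from the hinge axis.
- lid: Loose round wooden lid, 150 g: flange 112 mm across, 8 mm thick; below it a plug 84 mm across, 10 mm deep, that goes loosely into the jar's mouth; on top a round knob 30 mm across. Origin at the centre of the flange's underside (10 mm above the worktop at the start), z up; flange top at 8 mm, knob top at 34 mm above it. Seated, the origin lies at point seal.
- mug: Bystander: white mug with a flower pattern, 91 mm high, 114 mm long over the handle. Origin at the centre of its underside.
- honey_jar: Bystander: honey jar with a dark screw lid, 65 mm across, 86 mm high, at the back of the work area. Origin at the centre of its underside. Mind the wall cabinets above it: they hang 0.53 m over the worktop, from about x = 0.6 m on back, and tall wrists and forearms can strike them.
- egg_timer: Bystander: red and white egg timer, 62 mm across, 42 mm high. Origin at the centre of its underside.

How it is judged:
On the way:
1. the lid sits on the seal, the bail still back (horizontal distance between lid and seal below 0.008 m and z of lid in the frame of jar between 0.11 and 0.1155 m and angle between lid's own z axis and vertical below 0.05 rad and value of joint bail below 0.9 rad), for 0.2 s.
At the end, for the whole second after the job is handed in: The lid lies level (within 0.05 rad) on the seal, at most 8 mm off centre and 2.5 mm up; the bail is over centre and down on the lid (joint 1.98 to 2.13) and presses it on the jar (more than 3.5 N between them); all is at rest (horizontal distance between lid and seal below 0.008 m and z of lid in the frame of jar between 0.11 and 0.1155 m and angle between lid's own z axis and vertical below 0.05 rad and value of joint bail between 1.98 and 2.13 rad and contact force between lid and jar above 3.5 N and linear speed of lid below 0.02 m/s); the robot touches nothing.
It fails at once if the lid is dropped or slammed on the jar (faster than 0.45 m/s just above the seal) (horizontal distance between lid and seal below 0.03 m and z of lid in the frame of jar below 0.125 m and linear speed of lid above 0.45 m/s).
It fails at once if the mug, the honey jar or the egg timer is moved more than 30 mm (distance of any of mug, honey_jar, egg_timer from where it was at the start of the episode above 0.03 m).
It also fails if it takes over 58 s, if anything falls off the work surface, if the arm or the gripper's body presses on something with over 40 N, if the wrist force passes 120 N, or if a joint passes its speed limit or range.

## Working session

There is one attempt and no reset: what is moved stays moved. The work goes in short steps, Python scripts to look and compute and a shell command to move; the robot and the scene stay as the last step left them, time stands still between calls to the robot, and variables do not carry over. Pictures are saved under pics/ and viewed, at most 10 in all, crops included, and the job is handed in when it is done.

```bash
mkdir -p pics
cat > h.py <<'E'
import numpy as np, cv2
from scipy.spatial.transform import Rotation as R
from bench import status, grab_frame, camera_model, r
def cloud(cam, depth, m=None):
    m=m or camera_model(cam); K,D=np.array(m["K"]),np.array(m["D"])
    Rm=cv2.Rodrigues(np.array(m["rvec"],float))[0]; t=np.array(m["tvec"],float).ravel()
    v,u=np.mgrid[0:480,0:640]
    n=cv2.undistortPoints(np.stack([u,v],-1).reshape(-1,1,2).astype(np.float64),K,D).reshape(480,640,2)
    P=np.dstack([n*depth[...,None],depth])
    W=(P-t)@Rm
    W[depth<=0]=np.nan
    return W
def toolrel(p):  # world point -> tool frame mm
    o=status.get_obs(); return R.from_rotvec(o["orientation"]).inv().apply(np.array(p)-o["tcp_pos"])*1000
E
python3 - <<'E'
from h import *
o=status.get_obs(); print(o["clock"],o["tcp_pos"],o["orientation"],o["grip_width"],r.pinch_z)
a,da=grab_frame("scene"); b,db=grab_frame("side")
np.savez("f0.npz",a=a,da=da,b=b,db=db)
im=np.hstack([a,b])[...,::-1]; cv2.imwrite("pics/s0.png",a[...,::-1]); cv2.imwrite("pics/d0.png",b[...,::-1])
for c in("scene","side"):
    m=camera_model(c); Rm=cv2.Rodrigues(np.array(m["rvec"],float))[0]; print(c,-Rm.T@np.ravel(m["tvec"]),Rm[2])
print((da>0).mean(),(db>0).mean())
E
```

```text
0.0 [0.26065862 0.62199798 0.23029724] [-6.19139113e-01 -3.07974220e+00  2.90437773e-03] 0.08523784439312371 0.0187
scene [-0.08937622 -0.67894623  0.83176748] [ 0.52844658  0.57331888 -0.6261387 ]
side [-0.45029432 -0.6640834   0.90375419] [ 0.68771158  0.46431532 -0.55808965]
0.9959244791666667 0.995966796875
```

View pics/s0.png

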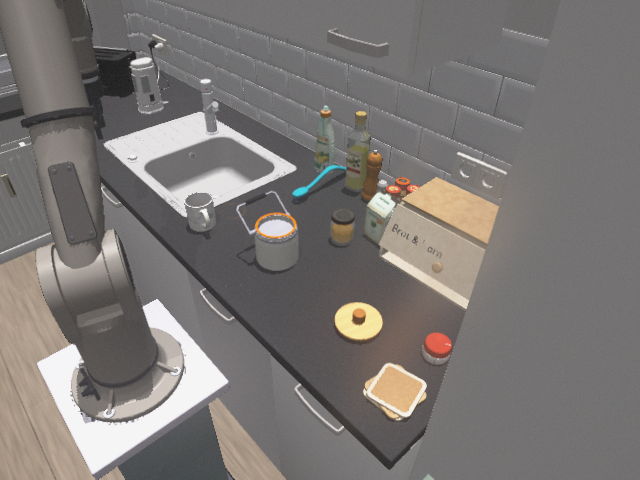

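View pics/d0.png

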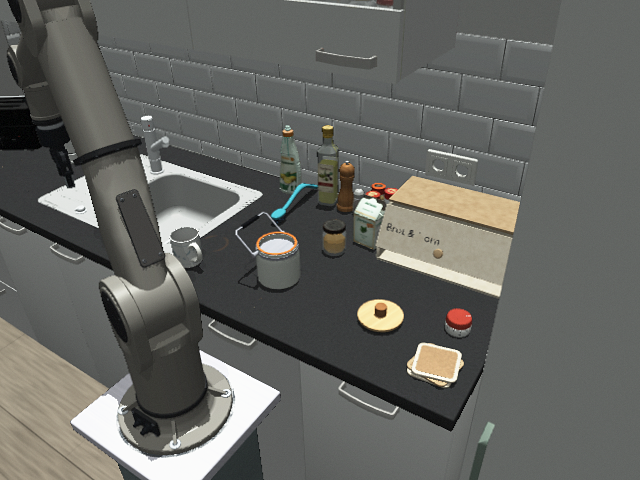

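The scene view shows the jar (seal around (277,225)), its bail leaning up-left with the black grip near (262,197), and the lid with its knob at (358,314). The mug is at (201,213), the honey jar at (342,227) and the timer at (437,347). The side view agrees: seal (277,243), grip (253,222), lid (380,315).

Run:
```python
from h import *
f=np.load("f0.npz")
def circ(P):
    A=np.c_[2*P,np.ones(len(P))]; s=np.linalg.lstsq(A,(P**2).sum(1),rcond=None)[0]
    return s[:2],np.sqrt(s[2]+s[0]**2+s[1]**2)
for c,i,d in(("scene","a","da"),("side","b","db")):
    W=cloud(c,f[d]); hsv=cv2.cvtColor(f[i],cv2.COLOR_RGB2HSV); x,y,z=W[...,0],W[...,1],W[...,2]
    box=lambda u0,u1,v0,v1:(lambda m:(m.__setitem__((slice(v0,v1),slice(u0,u1)),True),m)[1])(np.zeros((480,640),bool))
    or_=(hsv[...,0]<18)&(hsv[...,1]>150)&(hsv[...,2]>120)
    s=or_&box(245,310,205,265)&(z>.09)
    P=W[s]; print(c,"seal",circ(P[:,:2]),np.median(P[:,2]),len(P))
    lb=(box(330,390,295,345) if c=="scene" else box(352,410,295,338))
    l=lb&(z>.012)&(z<.023); P=W[l]; 
    cs=cv2.minEnclosingCircle(P[:,:2].astype(np.float32)); print("flange",cs,P[:,:2].mean(0),np.median(P[:,2]))
    k=lb&(z>.037); P=W[k]; print("knob",P.mean(0),np.percentile(P[:,2],95),(P.min(0)+P.max(0))/2)
    bb=box(225,300,185,235) if c=="scene" else box(225,300,205,250)
    g=bb&(z>.125)&(z<.2); P=W[g]; print("bail top n",len(P))
    g=bb&(z>.13)&(z<.2)&(hsv[...,2]<70); P=W[g]; print("grip",np.median(P,0),P.min(0),P.max(0),len(P))
    for n,u in (("mug",(201,213) if c=="scene" else (186,246)),("honey",(342,216) if c=="scene" else (334,228)),("timer",(437,343) if c=="scene" else (459,318))): print(n,W[u[1],u[0]])
```

```text
scene seal (array([0.471348  , 0.08081989]), np.float64(0.05051651734501415)) 0.11203966693203919 114
flange ((0.4623801112174988, -0.23378880321979523), 0.05740648880600929) [ 0.45721416 -0.23721184] 0.01801893697206993
knob [ 0.45945329 -0.23479619  0.04300457] 0.046649809769353935 [ 0.46099522 -0.23362473  0.0424547 ]
bail top n 175
grip [0.46683976 0.16407893 0.14903091] [0.44094131 0.15957669 0.14283311] [0.50266822 0.17059715 0.15542759] 61
mug [0.38014835 0.31067437 0.06797034]
honey [0.65339969 0.01719288 0.08569888]
timer [ 0.5266412  -0.40532478  0.0395817 ]
side seal (array([0.47025682, 0.0793026 ]), np.float64(0.05031013118571674)) 0.11311723554943653 142
flange ((0.4614908695220947, -0.23339614272117615), 0.05848757550120354) [ 0.45562339 -0.23637815] 0.017412467763938268
knob [ 0.45980697 -0.2356431   0.04266143] 0.04634611316499294 [ 0.46221626 -0.23483749  0.04210761]
bail top n 170
grip [0.47093819 0.16448039 0.15113773] [0.43004497 0.15757303 0.14051385] [0.53491508 0.17215928 0.15748084] 92
mug [0.37082466 0.31666269 0.07572738]
honey [0.65150547 0.01452821 0.08126311]
timer [ 0.52253204 -0.40877195  0.04126389]
```

```bash
T="0 0 1.174 -365 -302 -20 1"; python3 -m creep '0 0 1.174 -365 -302 -20 1; 0 0 1.174 -365 -302 -20 1; 0 0 1.174 -365 -302 -20 1; 0 0 1.174 -365 -302 -20 1; 0 0 1.174 -365 -302 -20 1; 0 0 1.174 -365 -302 -20 1; 0 0 1.174 -365 -302 -20 1; 0 0 1.174 -365 -302 -20 1; 0 0 1.174 -365 -302 -20 1; 0 0 1.174 -365 -302 -20 1' 40
python3 -c "
from h import *
print(toolrel([.462,-.234,.15])); print(R.from_rotvec(status.get_obs()['orientation']).as_matrix().round(3))"
```

```text
clock: 1.35
tcp_pos: [0.4802, 0.2038, 0.251]
orientation: [-2.22, -2.222, 0.001]
contact_force: [0.1, 0.5, 0.5]
grip_width: 0.0856
gripper_force: 0.0
[-437.79743944  -18.45315295  100.91030082]
[[-0.001  1.    -0.001]
 [ 1.     0.001  0.   ]
 [ 0.    -0.001 -1.   ]]
```

```bash
python3 -m creep '0 0 0 -300 -18 0 1; 0 0 0 -300 -18 0 1; 0 0 0 -300 -18 0 1; 0 0 0 -300 -18 0 1; 0 0 0 -438 -18 80 1; 0 0 0 -438 -18 80 1; 0 0 0 -438 -18 80 1; 0 0 0 -438 -18 80 1; 0 0 0 -438 -18 80 1; 0 0 0 -438 -18 80 1'
python3 - <<'E'
from h import *
m=camera_model("wrist"); a,d=grab_frame("wrist"); W=cloud("wrist",d,m); z=W[...,2]
cv2.imwrite("pics/w1.png",a[...,::-1])
near=np.hypot(W[...,0]-.462,W[...,1]+.234)<.09
for lo,hi in((.012,.024),(.038,.05)):
    k=near&(z>lo)&(z<hi); P=W[k]; print(len(P),cv2.minEnclosingCircle(P[:,:2].astype(np.float32)),P.mean(0),np.median(P[:,2]))
E
```

```text
clock: 2.6
tcp_pos: [0.4637, -0.233, 0.1714]
orientation: [-2.218, -2.224, -0.001]
contact_force: [-0.1, 0.9, 0.2]
grip_width: 0.0854
gripper_force: 0.0
11967 ((0.4623733162879944, -0.23463298380374908), 0.056017082184553146) [ 0.46230984 -0.23160448  0.01847309] 0.01848041597995171
1099 ((0.462367445230484, -0.23442912101745605), 0.014927820302546024) [ 0.46234653 -0.23352877  0.0441408 ] 0.044303379997669076
```

View pics/w1.png

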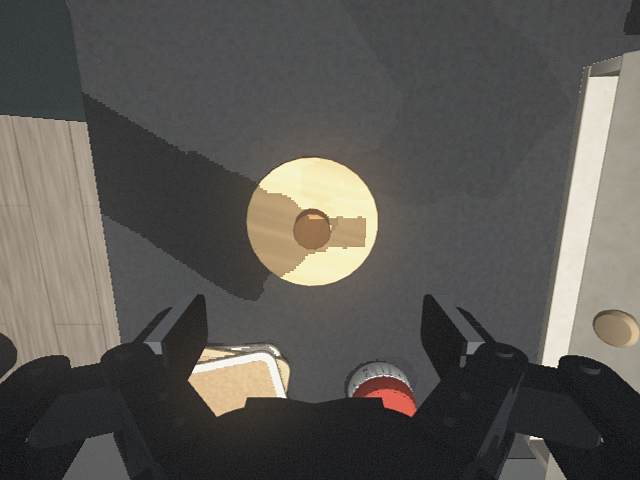

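The wrist view shows the lid at (312,220) with its knob at (312,230), and the timer below at (385,390). The lid centre comes out at (0.4624, -0.2344).

```bash
python3 -m creep '0 0 0 -1.5 -1.3 60 1; 0 0 0 -1.5 -1.3 110 1; 0 0 0 -1.5 -1.3 140 1; 0 0 0 -1.5 -1.3 150 1; 0 0 0 -1.5 -1.3 150 1; 0 0 0 -1.5 -1.3 150 -1; 0 0 0 -1.5 -1.3 150 -1; 0 0 0 -1.5 -1.3 150 -1; 0 0 0 -1.5 -1.3 150 -1; 0 0 0 -1.5 -1.3 150 -1' 40
```

```text
clock: 3.9
tcp_pos: [0.462, -0.2366, 0.0221]
orientation: [2.221, 2.221, 0.002]
contact_force: [-1.5, 1.4, 7.0]
grip_width: 0.0286
gripper_force: 39.0
```

```bash
python3 -m creep '0 0 0 0 0 -10 -1; 0 0 0 0 0 -40 -1; 0 0 0 0 0 -90 -1; 0 0 0 0 0 -140 -1; 0 0 0 0 0 -180 -1; 0 0 0 0 0 -190 -1; 0 0 0 0 0 -190 -1'
cat > lid.py <<'E'
from h import *
m=camera_model("wrist"); o=status.get_obs(); a,d=grab_frame("wrist"); W=cloud("wrist",d,m)
import sys; cv2.imwrite(sys.argv[1],a[...,::-1])
T=R.from_rotvec(o["orientation"]); L=T.inv().apply((W.reshape(-1,3)-o["tcp_pos"]))*1000
hsv=cv2.cvtColor(a,cv2.COLOR_RGB2HSV).reshape(-1,3)
k=(hsv[:,0]>8)&(hsv[:,0]<35)&(hsv[:,1]>50)&(np.hypot(L[:,0],L[:,1])<70)&(abs(L[:,2])<15)
P=L[k]; A=np.c_[P[:,:2],np.ones(len(P))]
for _ in range(3):
    c=np.linalg.lstsq(A,P[:,2],rcond=None)[0]; g=abs(A@c-P[:,2])<1.5; A,P=A[g],P[g]
n=R.from_rotvec(o["orientation"]).apply([-c[0],-c[1],1])
print("flange in tool: circle",cv2.minEnclosingCircle(P[:,:2].astype(np.float32)),"plane",c,len(P),"normal world",n, "tcp",o["tcp_pos"])
E
python3 lid.py pics/w2.png
```

```text
clock: 4.78
tcp_pos: [0.4614, -0.2362, 0.2113]
orientation: [2.221, 2.222, 0.001]
contact_force: [-0.4, 0.7, -2.7]
grip_width: 0.0285
gripper_force: 39.8
flange in tool: circle ((1.9638657569885254, 0.44717708230018616), 55.8027458190918) plane [1.28260197e-05 9.89068960e-04 3.62987890e+00] 29457 normal world [-4.20862885e-04  4.14604915e-04 -1.00000031e+00] tcp [ 0.46136212 -0.23624265  0.2112853 ]
```

View pics/w2.png

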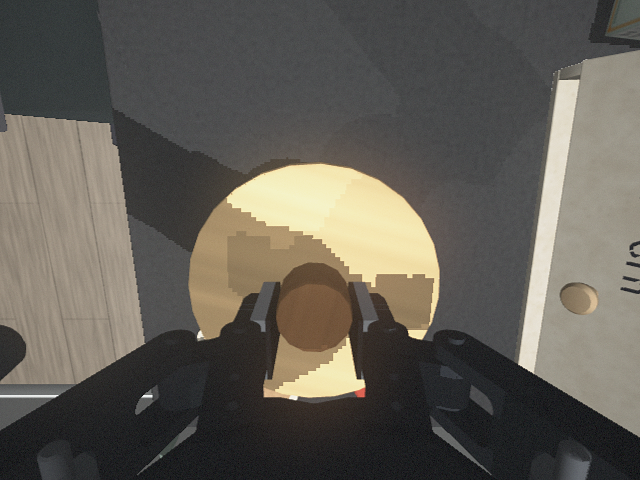

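The lid is held level between the pads, with the knob at (314,307).

```bash
python3 -m creep '0 0 0 40 2 -20 -1; 0 0 0 90 5 -20 -1; 0 0 0 140 9 -20 -1; 0 0 0 170 9 -20 -1; 0 0 0 170 9 -20 -1; 0 0 0 170 9 -20 -1'
python3 lid.py pics/w3.png
python3 - <<'E'
from h import *
m=camera_model("wrist"); a,d=grab_frame("wrist"); W=cloud("wrist",d,m)
hsv=cv2.cvtColor(a,cv2.COLOR_RGB2HSV)
k=(hsv[...,0]<18)&(hsv[...,1]>140)&(hsv[...,2]>90)&(abs(W[...,2]-.113)<.006)&(np.hypot(W[...,0]-.471,W[...,1]-.08)<.07)
P=W[k]; A=np.c_[2*P[:,:2],np.ones(len(P))]; s=np.linalg.lstsq(A,(P[:,:2]**2).sum(1),rcond=None)[0]
print("seal fit",s[:2],np.sqrt(s[2]+s[:2]@s[:2]),"enc",cv2.minEnclosingCircle(P[:,:2].astype(np.float32)),np.median(P[:,2]),len(P))
g=(hsv[...,2]<60)&(W[...,2]>.135)&(W[...,2]<.165)&(W[...,1]>.13)&(W[...,1]<.2); P=W[g]
if len(P): print("grip",np.median(P,0),P.min(0),P.max(0))
E
```

```text
clock: 5.58
tcp_pos: [0.4697, -0.0673, 0.2303]
orientation: [-2.222, -2.22, 0.003]
contact_force: [0.7, -1.1, -1.4]
grip_width: 0.0289
gripper_force: 39.8
flange in tool: circle ((2.0195131301879883, 0.14164526760578156), 55.77699279785156) plane [3.66946444e-04 1.02289676e-03 3.61775517e+00] 30302 normal world [-0.00309694 -0.00127676 -0.99999498] tcp [ 0.46971552 -0.06731872  0.23029103]
seal fit [0.47109452 0.07803398] 0.04982110462626064 enc ((0.47094565629959106, 0.07734564691781998), 0.052578020840883255) 0.11337275861685106 1216
```

View pics/w3.png

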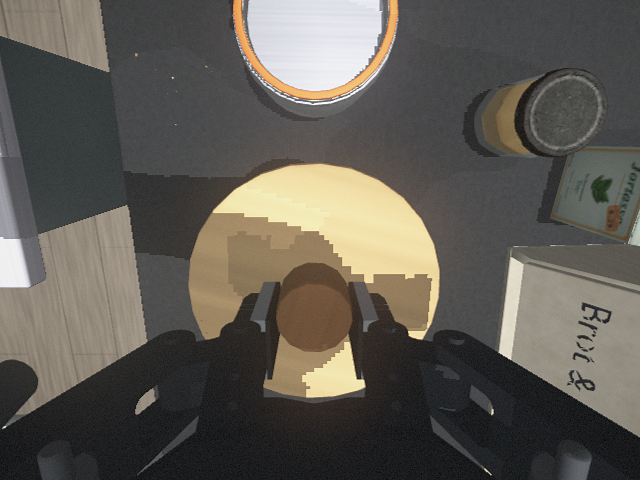

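The wrist view shows the jar's orange rim at the top, around (315,50), the lid still level in the grip, and the honey jar at (560,105).

```bash
python3 -m creep '0 0 0 40 1 0 -1; 0 0 0 90 1 0 -1; 0 0 0 130 1 0 -1; 0 0 0 144 1 0 -1; 0 0 0 144 1 30 -1; 0 0 0 144 1 60 -1; 0 0 0 144 1 80 -1; 0 0 0 144 1 88 -1; 0 0 0 144 1 88 -1; 0 0 0 144 1 88 -1'
python3 - <<'E'
from h import *
print(status.get_obs()["tcp_pos"])
for c in("scene","side"):
    a,d=grab_frame(c); W=cloud(c,d); hsv=cv2.cvtColor(a,cv2.COLOR_RGB2HSV); z=W[...,2]
    cv2.imwrite(f"pics/{c}4.png",a[...,::-1])
    k=(hsv[...,0]>8)&(hsv[...,0]<35)&(hsv[...,1]>50)&(hsv[...,2]>60)&(z>.132)&(z<.145)&(np.hypot(W[...,0]-.471,W[...,1]-.079)<.068)
    P=W[k]; print(c,cv2.minEnclosingCircle(P[:,:2].astype(np.float32)),np.median(z[k]),len(P))
E
```

```text
clock: 6.92
tcp_pos: [0.4722, 0.0772, 0.1441]
orientation: [2.222, 2.22, 0.002]
contact_force: [0.3, 0.4, -1.5]
grip_width: 0.0289
gripper_force: 39.8
[0.47218334 0.07723147 0.14407495]
scene ((0.46968668699264526, 0.0794428139925003), 0.05745210871100426) 0.13897819719817456 694
side ((0.470207154750824, 0.08057831972837448), 0.05985923856496811) 0.13966706067318135 661
```

```bash
python3 -m creep '0 0 0 0.5 -1 6 -1; 0 0 0 0.5 -1 11 -1; 0 0 0 0.5 -1 15 -1; 0 0 0 0.5 -1 18 -1; 0 0 0 0.5 -1 19 -1; 0 0 0 0.5 -1 19 -1; 0 0 0 0.5 -1 19 -1'
```

```text
clock: 7.9
tcp_pos: [0.4703, 0.078, 0.125]
orientation: [-2.221, -2.22, -0.0]
contact_force: [-5.3, -1.2, 11.5]
grip_width: 0.0285
gripper_force: 41.1
```

```bash
python3 -m creep '0 0 0 0 0 -0.5 0; 0 0 0 0 0 -0.5 0; 0 0 0 0 0 -0.5 0.5; 0 0 0 0 0 -10 0.5; 0 0 0 0 0 -50 0.5; 0 0 0 0 0 -100 0.5; 0 0 0 -40 0 -110 0.5; 0 0 0 -100 0 -110 0.5; 0 0 0 -100 0 -110 0.5;  0 0 0 -100 0 -110 0.5'
python3 - <<'E'
from h import *
print(status.get_obs()["tcp_pos"])
m=camera_model("wrist"); a,d=grab_frame("wrist"); cv2.imwrite("pics/w5.png",a[...,::-1])
L=[("wrist",m,a,d)]+[(c,None,*grab_frame(c)) for c in("scene","side")]
for c,m,a,d in L:
    W=cloud(c,d,m); hsv=cv2.cvtColor(a,cv2.COLOR_RGB2HSV); z=W[...,2]
    near=np.hypot(W[...,0]-.471,W[...,1]-.079)<.068
    k=(hsv[...,0]>8)&(hsv[...,0]<35)&(hsv[...,1]>50)&(z>.116)&(z<.127)&near
    P=W[k]; A=np.c_[P[:,:2],np.ones(len(P))]; q=np.linalg.lstsq(A,P[:,2],rcond=None)[0]
    K=W[near&(z>.144)&(z<.152)]
    print(c,"lid",cv2.minEnclosingCircle(P[:,:2].astype(np.float32)),np.median(z[k]),"slope",q[:2],"knobtop",K.mean(0))
    g=(hsv[...,2]<70)&(z>.135)&(z<.17)&(W[...,1]>.145)&(W[...,1]<.19)&(abs(W[...,0]-.47)<.045); P=W[g]
    if len(P): print(" grip",np.median(P,0),P.min(0),P.max(0),len(P))
E
```

```text
clock: 9.15
tcp_pos: [0.4705, -0.0218, 0.2346]
orientation: [-2.222, -2.221, -0.001]
contact_force: [0.2, -0.0, 0.1]
grip_width: 0.064
gripper_force: 0.0
[ 0.47050885 -0.02181341  0.23461022]
wrist lid ((0.47064849734306335, 0.07982625812292099), 0.05603720247745514) 0.12148075999888971 slope [0.00055268 0.00038914] knobtop [0.47074496 0.07951831 0.14724129]
scene lid ((0.469596803188324, 0.08196674287319183), 0.05816018953919411) 0.12018659871799425 slope [0.0050919  0.00292503] knobtop [0.46852034 0.07999845 0.14636921]
 grip [0.47088075 0.16390834 0.14890464] [0.44196143 0.15966603 0.14407987] [0.50152217 0.17011573 0.15553428] 53
side lid ((0.46916463971138, 0.08157716691493988), 0.059731557965278625) 0.12090740574031215 slope [0.00422945 0.00479893] knobtop [0.46937952 0.07865733 0.14687038]
 grip [0.47003248 0.16388667 0.15200227] [0.43308501 0.15791889 0.1396941 ] [0.51185646 0.17325772 0.15632964] 89
```

View pics/w5.png

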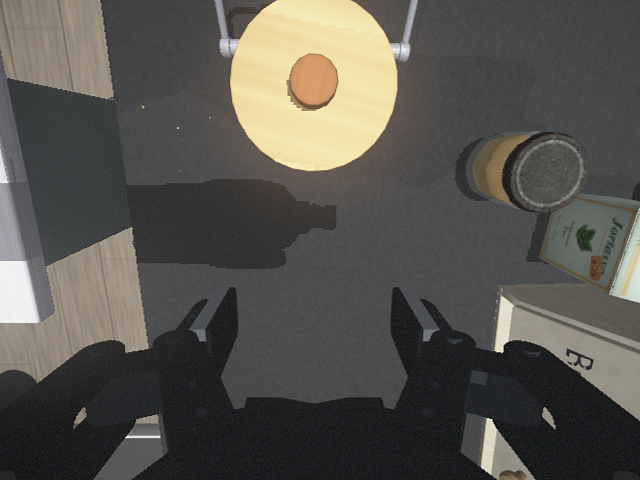

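The lid is seated level and centred: it shows at (314,82), knob at (314,80). The hinge pins at (228,47) and (402,50) show the jar's back points along world +y. Next I'll push the bail over from behind with the fingers shut.

```bash
python3 -m creep '0 0 0 60 0 0 -1; 0 0 0 120 0 0 -1; 0 0 0 180 0 0 -1; 0 0 0 230 0 0 -1; 0 0 0 247 0 0 -1; 0 0 0 247 0 40 -1; 0 0 0 247 0 80 -1; 0 0 0 247 0 97 -1; 0 0 0 247 0 97 -1; 0 0 0 247 0 97 -1'
```

```text
clock: 10.55
tcp_pos: [0.4715, 0.2252, 0.1386]
orientation: [2.222, 2.221, 0.003]
contact_force: [0.5, 0.5, 0.1]
grip_width: 0.0001
gripper_force: 0.0
```

```bash
python3 -m creep '0 0 0 -20 -1 0 -1; 0 0 0 -35 -1 0 -1; 0 0 0 -43 -1 -2 -1; 0 0 0 -50 -1 -4 -1; 0 0 0 -58 -1 -8 -1; 0 0 0 -67 -1 -12 -1; 0 0 0 -67 -1 -12 -1'
python3 - <<'E'
from h import *
a,d=grab_frame("side"); cv2.imwrite("pics/d6.png",cv2.resize(a[170:330,160:400,::-1],None,fx=3,fy=3))
E
```

```text
clock: 11.42
tcp_pos: [0.4718, 0.163, 0.1523]
orientation: [-2.217, -2.223, -0.016]
contact_force: [0.4, 9.3, 7.9]
grip_width: 0.0
gripper_force: 5.4
```

View pics/d6.png

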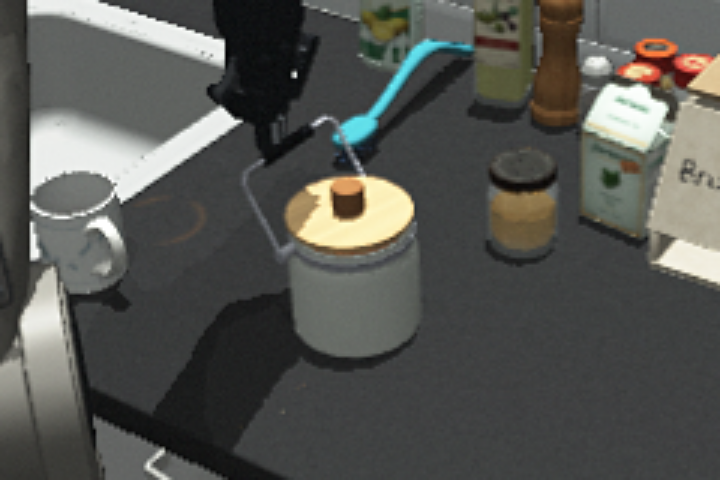

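The crop shows the shut fingers behind the grip at (290,145), the bail raised partway and the lid in place. I'll continue the push.

```bash
python3 -m creep '0 0 0 -8 0 -3 -1; 0 0 0 -16 0 -6 -1; 0 0 0 -24 0 -8 -1; 0 0 0 -32 0 -9 -1; 0 0 0 -40 0 -9 -1; 0 0 0 -47 0 -9 -1; 0 0 0 -53 0 -9 -1; 0 0 0 -53 0 -9 -1'
python3 - <<'E'
from h import *
a,d=grab_frame("side"); cv2.imwrite("pics/d7.png",cv2.resize(a[170:330,160:400,::-1],None,fx=3,fy=3))
E
```

```text
clock: 12.48
tcp_pos: [0.4692, 0.104, 0.158]
orientation: [-2.223, -2.22, 0.002]
contact_force: [0.1, -0.4, 0.3]
grip_width: -0.0001
gripper_force: 0.0
```

View pics/d7.png

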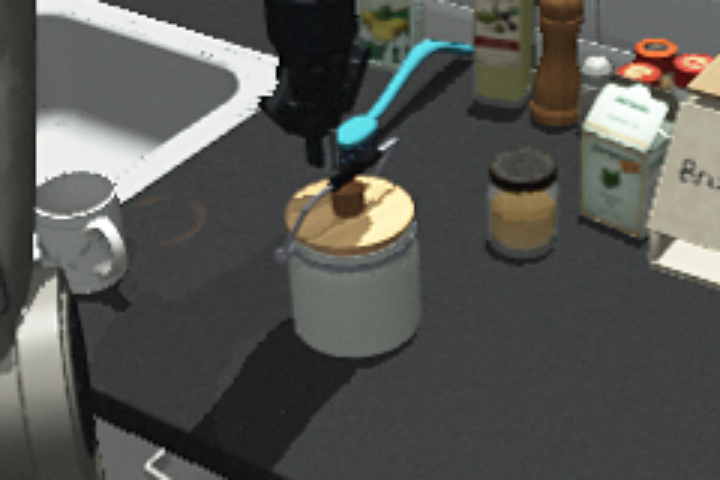

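The bail, its grip at (360,165), has passed dead centre and is swinging down freely. I'll retreat and check.

```bash
python3 -m creep '0 0 0 0 0 0 -1; 0 0 0 10 0 -20 -1; 0 0 0 20 0 -60 -1; 0 0 0 20 0 -100 -1; 0 0 0 20 0 -120 -1; 0 0 0 20 0 -120 -1; 0 0 0 20 0 -120 -1; 0 0 0 20 0 -120 -1'
python3 - <<'E'
from h import *
a,d=grab_frame("side"); cv2.imwrite("pics/d8.png",cv2.resize(a[170:330,160:400,::-1],None,fx=3,fy=3))
for c in("scene","side"):
    a,d=grab_frame(c); W=cloud(c,d); hsv=cv2.cvtColor(a,cv2.COLOR_RGB2HSV); z=W[...,2]
    near=np.hypot(W[...,0]-.471,W[...,1]-.079)<.068
    k=(hsv[...,0]>8)&(hsv[...,0]<35)&(hsv[...,1]>50)&(z>.116)&(z<.127)&near; P=W[k]
    K=W[near&(z>.144)&(z<.152)]
    print(c,cv2.minEnclosingCircle(P[:,:2].astype(np.float32)),np.median(z[k]),"knobtop",K.mean(0))
    g=(hsv[...,2]<60)&(z>.122)&(z<.142)&(W[...,1]>.01)&(W[...,1]<.06)&(abs(W[...,0]-.47)<.03); P=W[g]
    if len(P): print(" grip",np.median(P,0),P.max(0),len(P))
    for n,u in (("mug",(201,213) if c=="scene" else (186,246)),("honey",(342,216) if c=="scene" else (334,228)),("timer",(437,343) if c=="scene" else (459,318))): print(n,W[u[1],u[0]])
E
```

```text
clock: 13.52
tcp_pos: [0.4688, 0.1248, 0.2771]
orientation: [-2.221, -2.221, 0.003]
contact_force: [-0.3, -0.1, -0.3]
grip_width: -0.0001
gripper_force: 0.0
scene ((0.46930575370788574, 0.08030825853347778), 0.05834584683179855) 0.12021952071991934 knobtop [0.46811451 0.08020268 0.14612835]
 grip [0.46995576 0.03221992 0.12919754] [0.49714164 0.0346531  0.13356477] 28
mug [0.37751548 0.30512506 0.07225334]
honey [0.65339701 0.01719037 0.08570156]
timer [ 0.52703793 -0.40514855  0.0390715 ]
side ((0.4701346158981323, 0.0796426385641098), 0.058460336178541183) 0.12103155351649772 knobtop [0.46841346 0.07822901 0.14686996]
 grip [0.46905272 0.03224906 0.13107317] [0.49860938 0.03928074 0.1351158 ] 68
mug [0.36714835 0.3122717  0.07943462]
honey [0.64690216 0.01169298 0.08469947]
timer [ 0.52629652 -0.40778399  0.03792637]
```

View pics/d8.png

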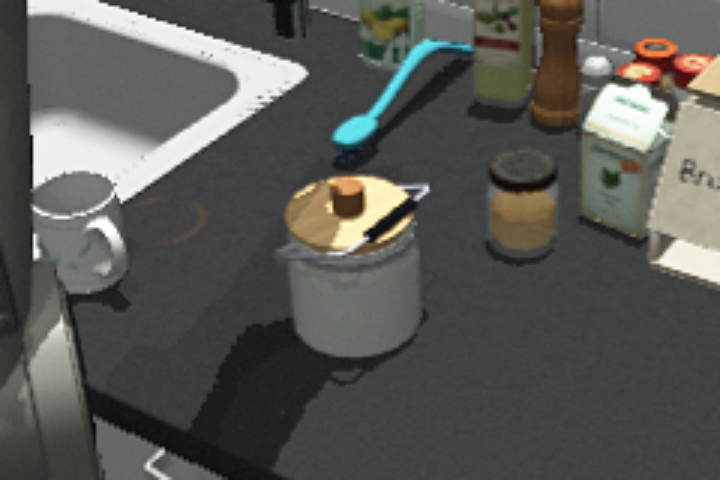

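The bail is down on the front of the lid, with its grip at (390,222). The lid is still level and centred, and the arm is clear.

```bash
python3 -c "
from h import *
print(r.hand_in())"
```

```text
the job is handed in; nothing more can be done
None
```

The jar is closed and the job is handed in at about 13.7 s: the lid is level and centred on the seal, the bail is snapped down on its front, and the mug, honey jar and egg timer are where they stood; the clamping force was not measured and no verdict came back.

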